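# Shim a rosewood plate in the fitting jig and hold it flush

### The arm

A 6-joint arm with a two-finger parallel gripper is mounted at the origin on a cart in front of the work surface, level with it; the furniture and walls round the work are solid. World frame = base frame: x ahead of the robot, y to its left, z up, the work surface at z = 0. Lengths are in m, angles in rad, forces in N, time in s.
With the tool pointing down it reaches from about 0.25 to 0.85 m from the base axis. Payload 12.5 kg.
Tool frame: the origin (TCP) lies between the finger pads; the fingertips stand 22 mm ahead of it and the grasp point (between the pads) lies 3 mm ahead of it (manip.tip_reach is the distance from the TCP to the fingertips, in m); z points along the fingers, y is the line along which they close (so a half turn about z gives the same grasp; the last joint's range is limited). The gripper opens to 93 mm and grips with 3 to 60 N. Pads are 15 mm wide; open, the fingers measure 128 mm over their backs; the gripper's body (75 mm by 188 mm) begins 65 mm behind the grasp point.
Start: joints at [1.139, 0.351, 1.652, -0, 1.139, -0.085], TCP at [0.187, 0.517, 0.241] pointing down, gripper open.
Joint ranges: [-2.75, 2.75], [-0.79, 2.1], [0.01, 2.65], [-1.57, 4.71], [0.07, 3.14], [-2.87, 2.87]. Speed limits (rad/s): [2.22, 2.22, 2.79, 3.14, 3.14, 3.14].

### API

Orientations are given as a unit quaternion [x, y, z, w].
In Python, from workcell import manip gives the robot as it stands.
- The arm moves only by the tool carry_out, never from a script. Its argument "targets" is one flat list of numbers, 4 for each row, row after row: the shift along the tool's x, y, z in cm, then the turn about the tool's z in degrees. A call has 1 to 12 rows; each row is the pose to reach, as a shift and turn from the pose commanded when the call began, along the tool's axes at that moment; what a row does not reach only later rows make up. A row lasts 1/8 s, in which the tool goes at most 62.5 mm and 10.7 degrees, less where a joint would pass 70% of its speed; a pose out of reach is approached as far as the arm can. A call with a gripper value outside its range is refused whole. "hand" is the closure, from 0 (fully open) to 1 (shut), set as the call begins (left out, the last holds). The fingers move at their own pace and stop on an object; "force" is the grip in N (left out, the last holds). Time passes only in rows, so rows that repeat a pose let the fingers close. It gives the time, the measured TCP pose, the force, the opening and the grip force at its end, in the units of the state.
- manip.state(): the state, without advancing time (a new reading comes with each control period).
- manip.snapshot(name): name is "side" or "top" or "wrist"; returns a dict with "frame" (384x512x3 uint8, red, green, blue), "fovy" (degrees; the focal length in pixels is half the picture's height over the tangent of half this angle, whatever the lens; pixels are square), "cx", "cy" (the principal point, pixels), "distortion" ([k1, k2, p1, p2, k3] as OpenCV has them; the pictures are not rectified), "R" (3x3) and "t" (3): a world point X has camera coordinates R X + t. Camera axes: x right, y down, z forward; pixel columns grow to the right and rows downward; lengths in m; the calibration is good to about 2 mm. A picture is of the moment at which its call begins. There is no depth.
- manip.sign_off(): hands the job in; it is judged then, once.
The state is a dict: "t": time; "qpos": joint angles; "dq": joint speeds; "effort": joint torques, N m; "eef_pos": TCP position; "ee_rot": TCP orientation; "contact_force": force on the tool from outside, world axes, zero at the start; "wrist_torque": the same for the moment, N m; "grip_width": finger opening in m; "finger_force": force on a finger pad.
Only numpy, scipy, OpenCV 4.12 (cv2) and the standard library are available. Lean on these libraries where they do the work, as an engineer would, in place of code of your own. Each camera call takes 0.05 s, during which the arm holds its last target. There are 200 camera calls.

### The job

The rosewood plate lies loose in the fitting jig with a gap on either side, and only one gap is wide enough for the blue spacer. Stand the spacer upright on the jig floor in that wide gap, between the plate and the slim cheek, slide it home against the back fence and let go of it. Then push the plate back flush against the fence with the fingers and finish while still holding it firmly pressed there; knock no bottle over.

Things in the scene. Friction and masses are not known exactly. Their poses are not given: they have to be found in the camera images.
- jig: plywood base board of the fitting jig, fixed, 130 x 236 x 12 mm, lying on the bench. Origin at the centre of its underside; +x points from the open front towards the back fence, y along the fence, z up. Its upper face (the jig floor) is 12 mm above its origin.
- fence: back fence on the jig's rear edge, fixed, pale wood with an aluminium front face; 16 mm thick, 236 mm long, 30 mm high above the jig floor. Origin at the centre of its underside, on the jig floor, 57 mm in +x from the jig's origin; same axes as the jig. The front face is at x = -8 mm.
- slim_cheek: the slimmer of two pale wood cheeks fixed on the jig floor against the fence, 70 mm long (x) x 30 mm wide (y) x 18 mm high, two brass screws. Origin at the centre of its underside, axes as the jig's. It stands left or right of the plate (centre 80 mm to one side of the jig's centre line, in jig y, and 14 mm in jig +x); between it and the plate is the wide gap, about 22 mm (19 to 25).
- wide_cheek: the broader cheek on the other side of the plate, 70 mm long (x) x 56 mm wide (y) x 18 mm high, fixed in the same way, centre 80 mm from the jig's centre line. Between it and the plate is the narrow gap, about 9 mm (under 13).
- plate: loose dark rosewood plate, 60 mm (x) x 90 mm (y) x 18 mm thick, about 0.12 kg, lying flat on the jig floor between the cheeks, 14 to 26 mm in front of the fence at the start and perhaps slightly askew. Origin at the centre of its underside; its +x edge is the one that goes against the fence.
- spacer: loose blue spacer block standing upright on the bench, about 60 g: foot 50 mm long (x) x 16 mm thick (y) x 22 mm high, and on it, centred, an upright grip tab 28 mm (x) x 12 mm (y) that reaches from 22 to 46 mm height. Same end for end. Origin at the centre of its underside. Its length (x) goes along the jig's x, its end against the fence.
- bottle_shellac: amber bottle with black cap, 46 mm diameter, 106 mm tall, a bystander standing loose; origin at the centre of its underside
- bottle_alcohol: white bottle with black cap, 54 mm diameter, 116 mm tall, a bystander standing loose; origin at the centre of its underside
- glue_bottle: white glue bottle with orange nozzle, 47 mm wide, 130 mm tall, a bystander standing loose behind the jig; origin at the centre of its underside
There are look-alikes about, which are no part of the job. What is shaped like the plate but purple is not meant.

How it is judged:
By the outcome, as a careful person would: the job done as asked, in the order asked, and still so for the second after the job is handed in, while the arm keeps its last pose, push and grip.
It also fails if it takes over 48 s, if anything falls off the work surface, if the arm or the gripper's body presses on something with over 40 N, if the wrist force passes 120 N, or if a joint passes its speed limit or range.

## Working session

There is one attempt and no reset: what is moved stays moved. The work goes in short steps, Python scripts to look and compute and a tool call to move; the robot and the scene stay as the last step left them, time stands still between calls to the robot, and variables do not carry over. Pictures are saved under pics/ and viewed, at most 10 in all, crops included, and the job is handed in when it is done.

Besides the shell and the picture viewer there is one more tool, called by a JSON object that holds its "op" and its "data". carry_out: Moves the arm, as the interface text tells. Its arguments: {"type":"object","properties":{"targets":{"type":"array"},"hand":{"type":"number"},"force":{"type":"number"}},"required":["targets"]}

```bash
mkdir -p pics; cat > h.py <<'E'
import numpy as np, cv2, json, pickle
from workcell import manip
from scipy.spatial.transform import Rotation as Ro
def snap(n,fn):
    s=manip.snapshot(n); pickle.dump(s,open(f'pics/{fn}.pkl','wb'))
    cv2.imwrite(f'pics/{fn}.png',s['frame'][:,:,::-1]); return s
def load(fn): return pickle.load(open(f'pics/{fn}.pkl','rb'))
def K(s):
    f=s['frame'].shape[0]/2/np.tan(np.radians(s['fovy'])/2)
    return np.array([[f,0,s['cx']],[0,f,s['cy']],[0,0,1]])
def px2w(s,uv,z):
    uv=np.array(uv,float).reshape(-1,1,2)
    n=cv2.undistortPoints(uv,K(s),np.array(s['distortion'],float)).reshape(-1,2)
    R=np.array(s['R']);t=np.array(s['t']);C=-R.T@t
    d=np.c_[n,np.ones(len(n))]@R
    z=np.broadcast_to(z,len(n))
    return C+d*((z-C[2])/d[:,2])[:,None]
def w2px(s,X):
    return cv2.projectPoints(np.array(X,float).reshape(-1,3),cv2.Rodrigues(np.array(s['R'],float))[0],np.array(s['t'],float),K(s),np.array(s['distortion'],float))[0].reshape(-1,2)
E
python3 - <<'E'
from h import *
a=snap('top','top0');b=snap('side','side0')
cv2.imwrite('pics/top0b.png',cv2.resize(a['frame'][:,:,::-1],(800,600),interpolation=cv2.INTER_CUBIC))
cv2.imwrite('pics/side0b.png',cv2.resize(b['frame'][:,:,::-1],(800,600),interpolation=cv2.INTER_CUBIC))
print(manip.state())
E
```

```text
{'t': 0.1, 'qpos': array([ 1.13940694e+00,  3.51168984e-01,  1.65233460e+00, -4.12596497e-06,
        1.13908524e+00, -8.46186200e-02]), 'dq': array([ 2.62169748e-03, -5.51103194e-04, -1.41829266e-03,  2.99461377e-06,
        8.97042309e-04, -8.36349757e-04]), 'effort': array([ 1.49473322e-03, -4.98043513e+01, -2.85700911e+01,  7.00392597e-02,
        2.40033033e-02, -2.67430084e-05]), 'eef_pos': array([0.18679656, 0.51701781, 0.24017226]), 'ee_rot': array([ 1.72517081e-01,  9.85006400e-01, -4.82075560e-04, -1.25275312e-04]), 'contact_force': array([-0.09914398, -0.60384628,  0.23775786]), 'wrist_torque': array([0.00758256, 0.01954899, 0.04567111]), 'finger_force': 0.0, 'grip_width': 0.0931212949130085}
```

View pics/top0b.png

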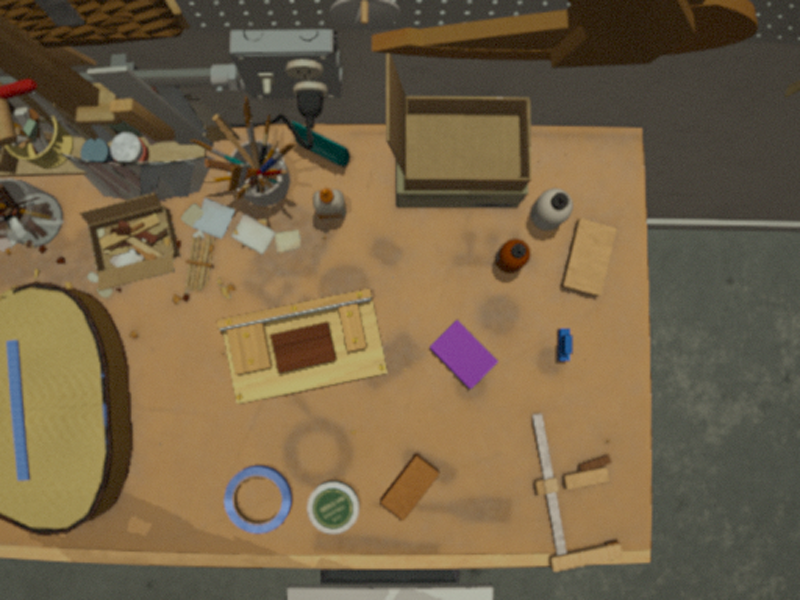

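View pics/side0b.png

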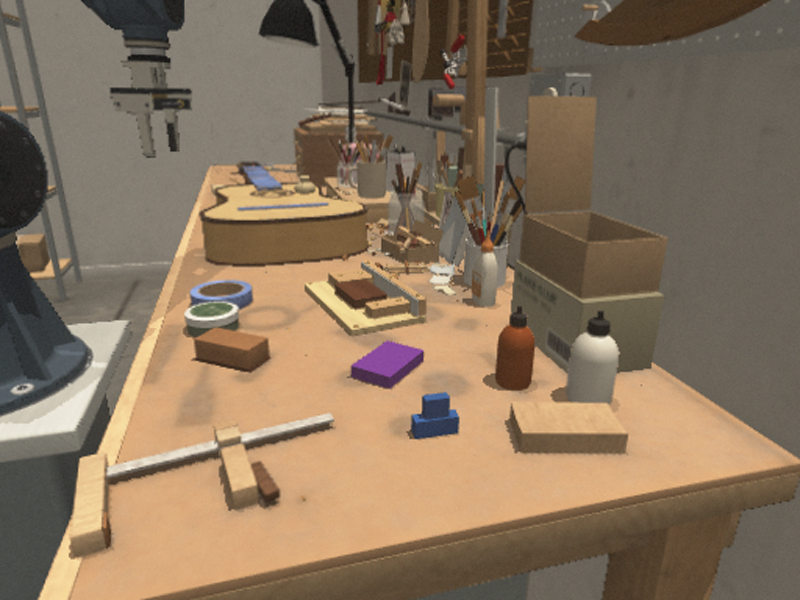

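Top view: jig near (303,345) with the slim cheek on the right (352,327), plate (303,347), spacer at (565,345), and bottles at (513,256), (552,208) and (328,203). I'll crop in closer.

```bash
python3 - <<'E'
from h import *
a=load('top0');f=a['frame'][:,:,::-1]
j=f[178:264,132:256]; s=f[195:245,340:385]
J=cv2.resize(j,None,fx=4.6,fy=4.6,interpolation=cv2.INTER_CUBIC)
S=cv2.resize(s,None,fx=5,fy=5,interpolation=cv2.INTER_CUBIC)
o=np.zeros((600,800,3),np.uint8);o[:J.shape[0],:J.shape[1]]=J;o[:S.shape[0],575:575+S.shape[1]]=S
cv2.imwrite('pics/crop1.png',o)
# w/ scale 0.64
c=np.array([[219,320],[371,291],[387,370],[236,403],[303,347],[565,345],[513,256],[552,208],[328,203]])*.64
print(px2w(a,c,0.012).round(3)); print(-np.array(a['R']).T@a['t'], a['fovy'],a['distortion'])
print(-np.array(load('side0')['R']).T@load('side0')['t'])
E
```

```text
[[ 0.562  0.261  0.012]
 [ 0.606  0.028  0.012]
 [ 0.486  0.003  0.012]
 [ 0.435  0.234  0.012]
 [ 0.521  0.131  0.012]
 [ 0.523 -0.271  0.012]
 [ 0.661 -0.192  0.012]
 [ 0.737 -0.255  0.012]
 [ 0.743  0.095  0.012]]
[4.94077936e-01 5.23154184e-04 1.17140487e+00] 43.074070816384186 [-0.1522506  0.         0.         0.         0.       ]
[ 0.35113996 -0.75563289  0.35146181]
```

View pics/crop1.png

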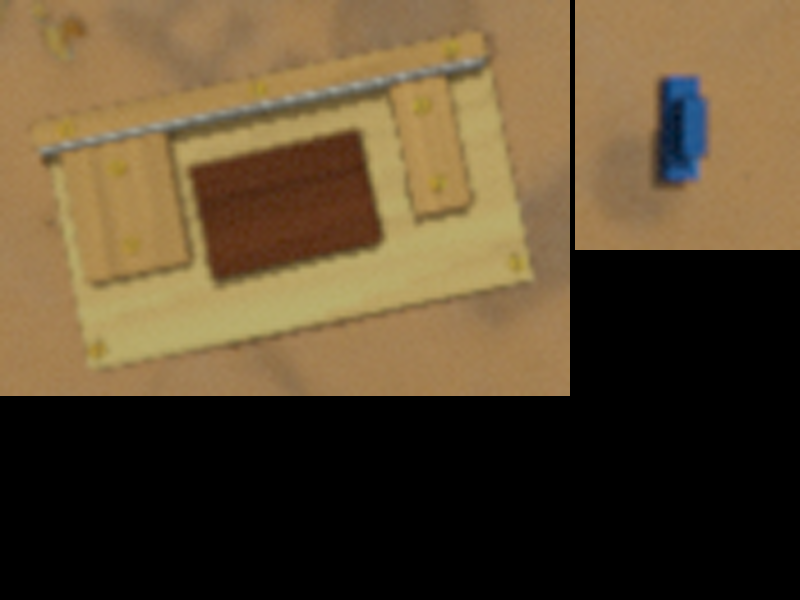

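The crop shows the jig corners at (88,368) and (532,280), fence top corners at (35,128) and (484,33), plate corners at (192,168), (360,130), (382,238) and (217,280), slim cheek at (391,86)–(470,203), and the spacer foot and tab around (680,130).

```bash
cat >> h.py <<'E'
from scipy.optimize import least_squares
def fit(s,L,uv,x0):
    L=np.array(L,float);uv=np.array(uv,float)
    def W(p):
        c,q=np.cos(p[2]),np.sin(p[2]);return np.c_[p[0]+c*L[:,0]-q*L[:,1],p[1]+q*L[:,0]+c*L[:,1],L[:,2]]
    r=least_squares(lambda p:(w2px(s,W(p))-uv).ravel(),x0,loss='soft_l1')
    return r.x,np.abs(r.fun).reshape(-1,2).round(1) if False else (w2px(s,W(r.x))-uv).round(1)
E
python3 - <<'E'
from h import *
a=load('top0')
J=lambda p:(np.array(p)+.5)/4.6-.5+[132,178]
S=lambda p:(np.array(p)-[575,0]+.5)/5-.5+[340,195]
m=1e-3
# jig frame z world. slim cheek at y=-80 (right)
L=np.array([[65,118,42],[65,-118,42],[49,-118,42],[49,118,42],[49,-65,30],[49,-95,30],[-21,-95,30],[-21,-65,30],[-65,118,12],[-65,-118,12],[-21,52,30],[-21,108,30]])*m
P=J([[35,128],[484,33],[487,60],[42,150],[391,86],[446,78],[470,203],[416,213],[88,368],[532,280],[189,262],[95,280]])
p,r=fit(a,L,P,[.52,.13,.2]);print('jig',p.round(4),np.degrees(p[2]),r.tolist())
L=np.array([[30,45,30],[30,-45,30],[-30,-45,30],[-30,45,30]])*m
q,r=fit(a,L,J([[192,168],[360,130],[382,240],[216,278]]),[.52,.13,.2]);print('plate',q.round(4),np.degrees(q[2]),r.tolist())
d=q[:2]-p[:2];c,s_=np.cos(p[2]),np.sin(p[2]);print('plate in jig',c*d[0]+s_*d[1],-s_*d[0]+c*d[1])
L=np.array([[25,8,22],[25,-8,22],[-25,-8,22],[-25,8,22],[14,6,46],[14,-6,46],[-14,-6,46],[-14,6,46]])*m
q,r=fit(a,L,S([[662,77],[697,77],[697,181],[660,181],[683,95],[706,97],[705,157],[683,157]]),[.52,-.27,0]);print('sp',q.round(4),np.degrees(q[2]),r.tolist())
print(Ro.from_quat(manip.state()['ee_rot']).as_matrix().round(3))
for k in 'top','side': pass
E
```

```text
jig [0.5216 0.1311 0.1957] 11.212587197875223 [[-1.1, -1.7], [0.2, -0.7], [0.8, 0.2], [-1.4, 0.3], [-0.3, -0.7], [0.3, -1.4], [0.8, 0.6], [-0.0, 0.9], [0.1, 0.3], [0.6, 0.3], [0.5, -0.0], [-2.3, 0.6]]
plate [0.5205 0.1288 0.2221] 12.723561753197021 [[-0.6, -0.4], [0.2, -0.6], [0.9, 0.4], [-0.4, 0.6]]
plate in jig -0.0015626126453701064 -0.001977528733254121
sp [ 0.5238 -0.2665 -0.0226] -1.2958372577059885 [[0.5, -0.2], [0.1, -0.1], [-0.0, 0.0], [0.8, -0.1], [-0.6, 0.4], [-0.1, 0.1], [-0.0, 0.0], [-0.7, -0.0]]
[[-0.94   0.34  -0.   ]
 [ 0.34   0.94  -0.001]
 [ 0.    -0.001 -1.   ]]
```

```bash
cat >> h.py <<'E'
def go(x,y,z,yaw=None):
    """print tool shift (cm) and turn (deg) to world TCP pos with tool-y axis at yaw deg (mod 180)"""
    st=manip.state();R=Ro.from_quat(st['ee_rot']).as_matrix()
    d=R.T@(np.array([x,y,z])-st['eef_pos'])*100
    y0=np.degrees(np.arctan2(R[1,1],R[0,1]))
    tn=0 if yaw is None else -(((yaw-y0)+90)%180-90)
    print('t',round(st['t'],2),'pos',st['eef_pos'].round(4),'yaw',round(y0,2),'shift',d.round(2),'turn',round(tn,2),'F',st['contact_force'].round(1),'w',round(st['grip_width'],4))
E
python3 - <<'E'
from h import *
go(.524,-.267,.17,88.7)
E
```

```text
t 0.1 pos [0.1868 0.517  0.2402] yaw 70.13 shift [-58.36 -62.27   7.07] turn -18.57 F [-0.1 -0.6  0.2] w 0.0931
```

{"op": "carry_out", "data": {"targets": [-58.4,-62.3,0,-18.6,-58.4,-62.3,0,-18.6,-58.4,-62.3,0,-18.6,-58.4,-62.3,0,-18.6,-58.4,-62.3,0,-18.6,-58.4,-62.3,0,-18.6,-58.4,-62.3,0,-18.6,-58.4,-62.3,0,-18.6,-58.4,-62.3,0,-18.6,-58.4,-62.3,0,-18.6,-58.4,-62.3,0,-18.6,-58.4,-62.3,0,-18.6], "hand": 0.4}}

```text
t: 1.6
eef_pos: [0.4833, -0.1729, 0.2405]
ee_rot: [0.011, 1.0, 0.0, -0.0]
contact_force: [0.2, 0.5, 0.8]
grip_width: 0.0559
finger_force: 0.0
```

```bash
python3 - <<'E'
from h import *
go(.524,-.267,.17,88.7)
E
```

```text
t 1.6 pos [ 0.4833 -0.1729  0.2405] yaw 88.7 shift [-4.28 -9.32  7.05] turn 0.0 F [0.2 0.5 0.8] w 0.0559
```

{"op": "carry_out", "data": {"targets": [-4.3,-9.3,5,0,-4.3,-9.3,8,0,-4.3,-9.3,8,0,-4.3,-9.3,8,0]}}

```text
t: 2.1
eef_pos: [0.5237, -0.2643, 0.1607]
ee_rot: [0.011, 1.0, 0.0, -0.0]
contact_force: [-0.5, 0.3, 0.1]
grip_width: 0.0558
finger_force: 0.0
```

```bash
python3 - <<'E'
from h import *
go(.524,-.267,.17,88.7)
s=snap('wrist','w1')
L=np.array([[25,8,22],[25,-8,22],[-25,-8,22],[-25,8,22],[14,6,46],[14,-6,46],[-14,-6,46],[-14,6,46]])*1e-3
print(w2px(s,L+[.5238,-.2665,0]).round())
cv2.imwrite('pics/w1b.png',cv2.resize(s['frame'][:,:,::-1],(800,600),interpolation=cv2.INTER_CUBIC))
E
```

```text
t 2.1 pos [ 0.5237 -0.2643  0.1607] yaw 88.72 shift [-0.04 -0.27 -0.93] turn 0.02 F [-0.5  0.3  0.1] w 0.0558
[[266. 208.]
 [248. 209.]
 [246. 152.]
 [265. 152.]
 [264. 205.]
 [249. 205.]
 [248. 171.]
 [263. 171.]]
```

View pics/w1b.png

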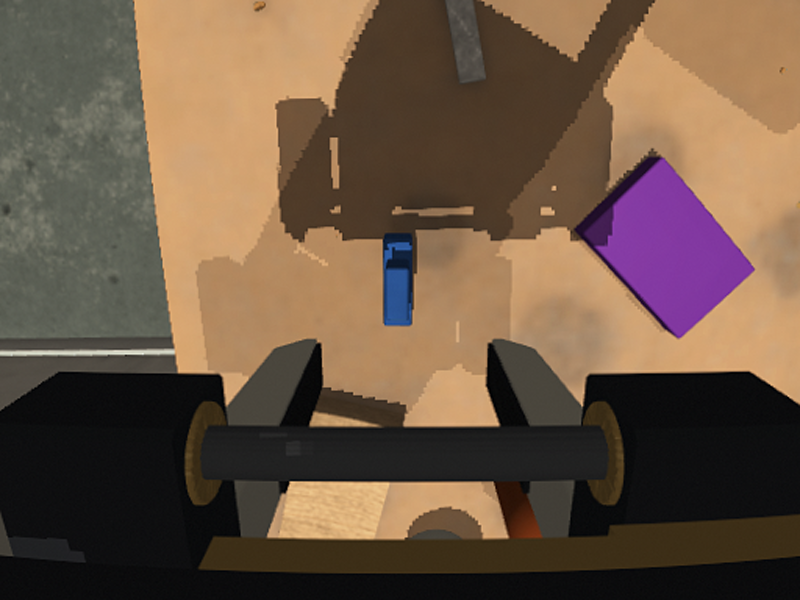

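Spacer tab is at about (398,293), within 1 mm of prediction (spacer about (0.5235,-0.2673)). Descending partway.

{"op": "carry_out", "data": {"targets": [0,-0.2,4,0,0,-0.2,8,0,0,-0.2,8,0,0,-0.2,8,0]}}

```text
t: 2.65
eef_pos: [0.5249, -0.2667, 0.0831]
ee_rot: [0.011, 1.0, -0.001, 0.001]
contact_force: [0.8, -0.1, 0.3]
grip_width: 0.0556
finger_force: 0.0
```

```bash
python3 - <<'E'
from h import *
go(.5235,-.2673,.046,88.7)
E
```

```text
t 2.65 pos [ 0.5249 -0.2667  0.0831] yaw 88.77 shift [ 0.15 -0.06  3.71] turn 0.07 F [ 0.8 -0.1  0.3] w 0.0556
```

{"op": "carry_out", "data": {"targets": [0.1,-0.1,2,0,0.1,-0.1,3.4,0,0.1,-0.1,3.4,0,0.1,-0.1,3.4,0]}}

```text
t: 3.15
eef_pos: [0.5232, -0.2679, 0.0475]
ee_rot: [0.011, 1.0, -0.0, 0.0]
contact_force: [-0.1, -0.5, 0.2]
grip_width: 0.0559
finger_force: 0.0
```

```bash
python3 - <<'E'
from h import *
go(.5235,-.2673,.046,88.7)
E
```

```text
t 3.15 pos [ 0.5232 -0.2679  0.0475] yaw 88.73 shift [-0.02  0.06  0.15] turn 0.03 F [-0.1 -0.5  0.2] w 0.0559
```

{"op": "carry_out", "data": {"targets": [0,0.06,0.1,0,0,0.06,0.1,0,0,0.06,0.1,0,0,0.06,0.1,0,0,0.06,0.1,0,0,0.06,0.1,0], "hand": 1, "force": 25}}

```text
t: 3.9
eef_pos: [0.5228, -0.2671, 0.0456]
ee_rot: [0.011, 1.0, 0.0, -0.0]
contact_force: [0.0, -0.2, 0.1]
grip_width: 0.0119
finger_force: 25.0
```

{"op": "carry_out", "data": {"targets": [0,0,-4,0,0,0,-10,0,0,0,-15,0,0,0,-15.4,0]}}

```text
t: 4.4
eef_pos: [0.5241, -0.2678, 0.2033]
ee_rot: [0.011, 1.0, -0.002, 0.003]
contact_force: [1.3, -0.4, -1.3]
grip_width: 0.012
finger_force: 25.0
```

```bash
python3 - <<'E'
from h import *
go(.5915,.0868,.2,101.2)
E
```

```text
t 4.4 pos [ 0.5241 -0.2678  0.2033] yaw 88.73 shift [-5.96 35.6   0.25] turn -12.47 F [ 1.3 -0.4 -1.3] w 0.012
```

{"op": "carry_out", "data": {"targets": [-1,5,0,-2,-2,11,0,-5,-3,17,0,-8,-4,23,0,-11,-5,29,0,-12.5,-6,34,0,-12.5,-6,35.6,0,-12.5,-6,35.6,0,-12.5,-6,35.6,0,-12.5,-6,35.6,0,-12.5]}}

```text
t: 5.65
eef_pos: [0.5906, 0.0862, 0.1995]
ee_rot: [-0.097, 0.995, -0.0, -0.0]
contact_force: [0.7, -0.3, -1.4]
grip_width: 0.012
finger_force: 25.0
```

```bash
python3 - <<'E'
from h import *
s=snap('wrist','w2')
go(.5915,.0868,.2,101.2)
p=[.5216,.1311,.1957];c,q=np.cos(p[2]),np.sin(p[2])
L=np.array([[49,-65,30],[-21,-65,30],[-21,-95,30],[49,-65,12],[28.4,-47,30],[-31.6,-47,30]])*1e-3
print((w2px(s,np.c_[p[0]+c*L[:,0]-q*L[:,1],p[1]+q*L[:,0]+c*L[:,1],L[:,2]])*1.5625).round())
cv2.imwrite('pics/w2b.png',cv2.resize(s['frame'][:,:,::-1],(800,600),interpolation=cv2.INTER_CUBIC))
E
```

```text
t 5.7 pos [0.5907 0.0864 0.1996] yaw 101.15 shift [-0.09  0.03 -0.04] turn -0.05 F [-0.3  0.4 -0.5] w 0.0119
[[391. 254.]
 [391. 135.]
 [339. 135.]
 [392. 249.]
 [421. 220.]
 [422. 116.]]
```

View pics/w2b.png

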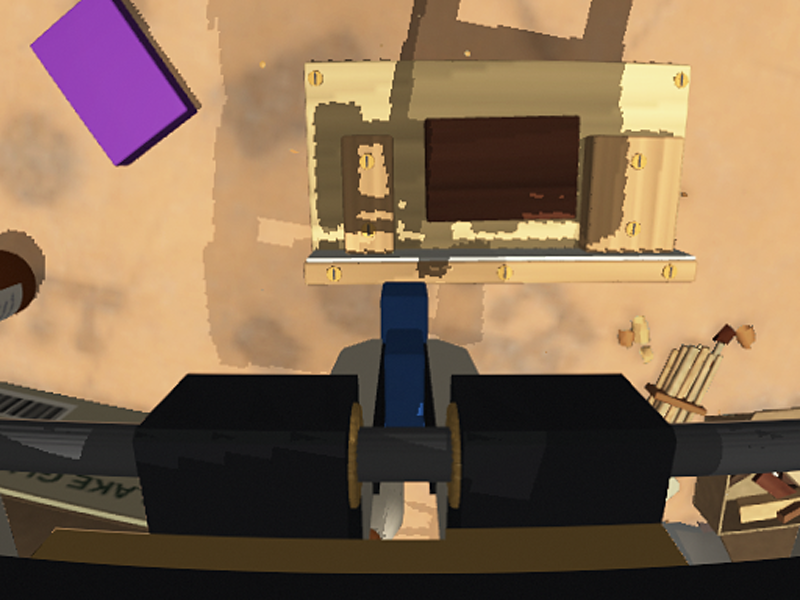

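The wrist view shows the slim cheek (342–394, 135–251), the plate (426–579, 116–220) and the held spacer's foot end (382–428, 283). I'll enlarge it.

```bash
python3 - <<'E'
from h import *
s=load('w2');f=s['frame'][:,:,::-1]
g=cv2.resize(f[35:225,190:450],None,fx=3,fy=3,interpolation=cv2.INTER_CUBIC)
g=cv2.convertScaleAbs(g,alpha=1.5,beta=10)
cv2.imwrite('pics/w2c.png',g);print(g.shape)
E
```

```text
(570, 780, 3)
```

View pics/w2c.png

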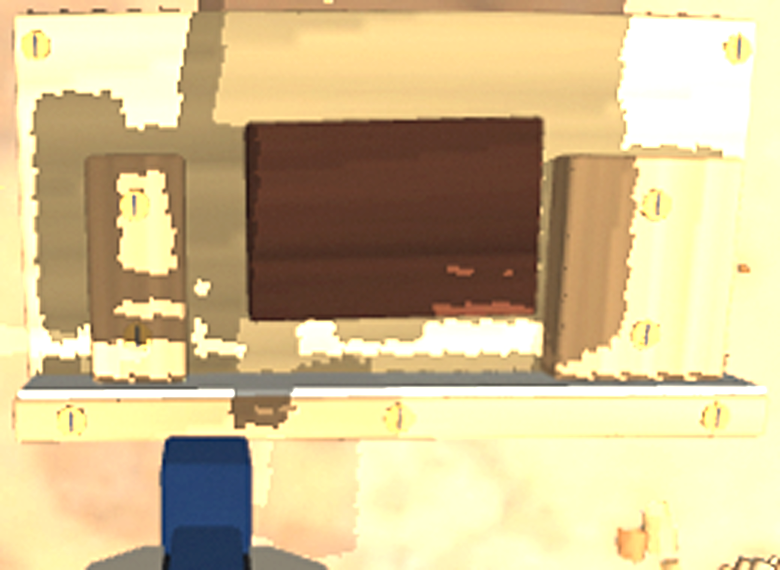

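Crop readings are clear; I'll fit the jig, plate and held spacer in the same camera.

```bash
python3 - <<'E'
from h import *
s=load('w2');m=1e-3
C=lambda p:(np.array(p,float)+.5)/3-.5+[190,35]
L=np.array([[-65,-118,12],[-65,118,12],[65,-118,42],[65,118,42],[-21,-95,30],[-21,-65,30],[49,-65,30],[-21,108,30]])*m
P=C([[15,14],[757,17],[16,438],[766,437],[87,156],[186,155],[187,378],[743,157]])
p,r=fit(s,L,P,[.52,.13,.2]);print('jig',p.round(4),np.degrees(p[2]),r.tolist())
def W(p,L):
    L=np.array(L,float)*m;c,q=np.cos(p[2]),np.sin(p[2]);return np.c_[p[0]+c*L[:,0]-q*L[:,1],p[1]+q*L[:,0]+c*L[:,1],L[:,2]]
X=w2px(s,W(p,[[-21,52,30],[49,52,30],[-21,52,12],[49,52,12]]));print('wide inner crop',((X-[190,35])*3).round())
L=np.array([[30,45,30],[30,-45,30],[-30,-45,30],[-30,45,30]])*m
q,r=fit(s,L,C([[541,317],[250,320],[247,124],[543,118]]),[.52,.13,.2]);print('plate',q.round(4),np.degrees(q[2]),r.tolist())
def inj(q): d=q[:2]-p[:2];c,n=np.cos(p[2]),np.sin(p[2]);return np.array([c*d[0]+n*d[1],-n*d[0]+c*d[1]])*1e3
print('plate in jig',inj(q), 'corners y',[inj(w)[1] for w in W(q,[[30,-45,0],[-30,-45,0]])])
print('C',-np.array(s['R']).T@s['t'])
# spacer held: front end of foot at (x=-25): top z=.022+dz, bottom z=dz ; dz=.1996-.0456
dz=.1996-.0456
L=np.array([[-25,-8,22],[-25,8,22],[-25,-8,0],[-25,8,0]])*m+[0,0,dz]
print('sp pred',((w2px(s,np.c_[W([.5907,.0864,np.radians(11.15)],L/m)])-[190,35])*3).round(1))
q,r=fit(s,L,C([[165,462],[249,462],[168,437],[246,437]]),[.59,.086,.195]);print('sp',q.round(4),np.degrees(q[2]),r.tolist(),inj(q))
st=np.array([.5907,.0864]);print('tcp in jig',inj(st))
E
```

```text
jig [0.5205 0.1321 0.2025] 11.603681731372705 [[-0.6, -0.5], [1.0, 0.3], [-0.2, 1.5], [0.3, 0.0], [-0.8, -0.6], [-0.5, -0.6], [0.1, 1.5], [1.4, -0.1]]
wide inner crop [[570. 153.]
 [554. 379.]
 [550. 154.]
 [537. 370.]]
plate [0.5201 0.1312 0.223 ] 12.779616848872228 [[-1.1, -0.3], [0.2, 1.0], [-0.1, -0.3], [0.9, -0.1]]
plate in jig [-0.54157143 -0.76209449] corners y [np.float64(-45.136942137744995), np.float64(-46.36829206155643)]
C [0.5217507  0.07263976 0.344304  ]
sp pred [[159.9 457.7]
 [253.  457.7]
 [164.9 428. ]
 [247.9 428.1]]
sp [0.5917 0.0865 0.1948] 11.158550619188187 [[-1.5, 0.8], [1.5, 0.8], [-0.8, -0.9], [0.8, -0.9]] [ 60.57951574 -58.94047992]
tcp in jig [ 59.56090228 -58.86097308]
```

```bash
cat >> h.py <<'E'
JP=[.521,.132,np.radians(11.5)]
def goj(x,y,z,yaw=101.5):
    c,q=np.cos(JP[2]),np.sin(JP[2]);x*=1e-3;y*=1e-3
    go(JP[0]+c*x-q*y,JP[1]+q*x+c*y,z,yaw)
    d=manip.state()['eef_pos'][:2]-JP[:2];print('tcp in jig mm',(c*d[0]+q*d[1])*1e3,(-q*d[0]+c*d[1])*1e3)
E
python3 - <<'E'
from h import *
goj(15,-55.5,.085)
E
```

```text
t 5.7 pos [0.5907 0.0864 0.1996] yaw 101.15 shift [ 4.42  0.29 11.46] turn -0.35 F [-0.3  0.4 -0.5] w 0.0119
tcp in jig mm 59.17383982700159 -58.61846294755276
```

{"op": "carry_out", "data": {"targets": [3,0.3,0,-0.35,4.4,0.3,2,-0.35,4.4,0.3,6,-0.35,4.4,0.3,10,-0.35,4.4,0.3,11,-0.35,4.4,0.3,11,-0.35,4.4,0.3,11,-0.35]}}

```text
t: 6.58
eef_pos: [0.5478, 0.0818, 0.0911]
ee_rot: [-0.101, 0.995, -0.0, 0.001]
contact_force: [-0.1, 0.5, -0.6]
grip_width: 0.0116
finger_force: 25.0
```

```bash
python3 - <<'E'
from h import *
s=snap('wrist','w3')
goj(15,-55.5,.058)
f=s['frame'][:,:,::-1]
cv2.imwrite('pics/w3b.png',cv2.resize(f,(800,600),interpolation=cv2.INTER_CUBIC))
E
```

```text
t 6.62 pos [0.5478 0.0819 0.0911] yaw 101.58 shift [ 0.13 -0.1   3.31] turn 0.08 F [-0.4  0.4 -0.3] w 0.0116
tcp in jig mm 16.251182507320113 -54.4733670242196
```

View pics/w3b.png

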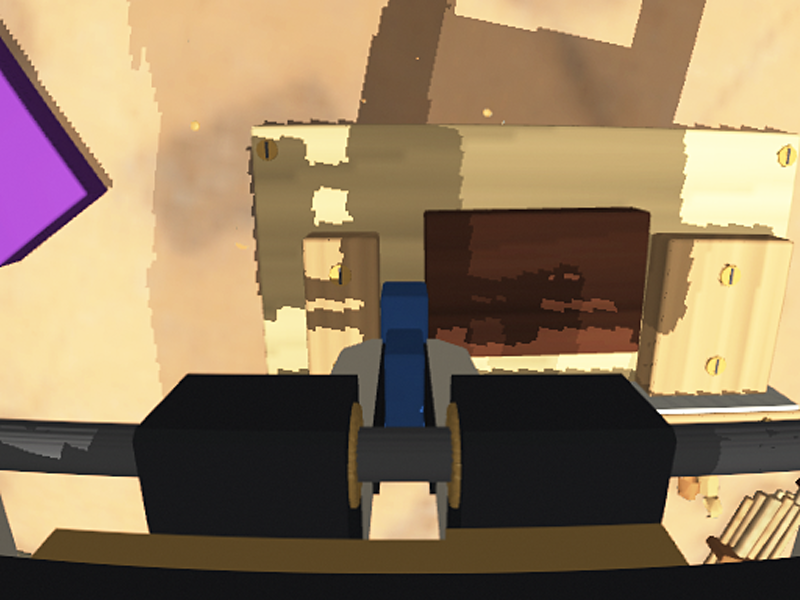

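Cheek inner edge is at 379, plate edge at 425 and spacer 382–428, so a shift of about −1 mm in y is needed, matching the computed value. Lowering.

{"op": "carry_out", "data": {"targets": [0.1,-0.1,0,0,0.1,-0.1,1,0,0.1,-0.1,1.8,0,0.1,-0.1,2.4,0,0.1,-0.1,2.4,0]}}

```text
t: 7.25
eef_pos: [0.5458, 0.0807, 0.065]
ee_rot: [-0.101, 0.995, 0.0, -0.001]
contact_force: [-0.8, 0.5, 0.3]
grip_width: 0.012
finger_force: 25.0
```

```bash
python3 - <<'E'
from h import *
goj(15,-55.5,.058)
E
```

```text
t 7.25 pos [0.5458 0.0807 0.065 ] yaw 101.58 shift [-0.09 -0.03  0.7 ] turn 0.08 F [-0.8  0.5  0.3] w 0.012
tcp in jig mm 14.118177603396507 -55.24607112278056
```

{"op": "carry_out", "data": {"targets": [0,-0.02,0.4,0,0,-0.02,0.7,0,0,-0.02,0.75,0,0,-0.02,0.75,0]}}

```text
t: 7.75
eef_pos: [0.5462, 0.0805, 0.0582]
ee_rot: [-0.101, 0.995, -0.0, 0.0]
contact_force: [0.8, -0.7, -0.5]
grip_width: 0.0119
finger_force: 25.0
```

```bash
python3 - <<'E'
from h import *
goj(25,-55.5,.0575)
E
```

```text
t 7.75 pos [0.5462 0.0805 0.0582] yaw 101.58 shift [-1.05 -0.    0.07] turn 0.08 F [ 0.8 -0.7 -0.5] w 0.0119
tcp in jig mm 14.47309425122167 -55.49528032346261
```

{"op": "carry_out", "data": {"targets": [-0.3,0,0.04,0,-0.5,0,0.04,0,-0.7,0,0.04,0,-0.8,0,0.04,0,-0.9,0,0.04,0,-0.9,0,0.04,0]}}

```text
t: 8.5
eef_pos: [0.5546, 0.0822, 0.0576]
ee_rot: [-0.101, 0.995, -0.0, -0.001]
contact_force: [-1.2, -1.6, 0.9]
grip_width: 0.0118
finger_force: 25.0
```

{"op": "carry_out", "data": {"targets": [-0.1,0,0,0,-0.2,0,0,0,-0.3,0,0,0,-0.3,0,0,0,-0.3,0,0,0]}}

```text
t: 9.12
eef_pos: [0.5549, 0.0824, 0.0576]
ee_rot: [-0.101, 0.995, -0.0, -0.004]
contact_force: [-17.9, -5.1, 16.4]
grip_width: 0.0116
finger_force: 25.0
```

```bash
python3 - <<'E'
from h import *
goj(23,-55.5,.0575)
E
```

```text
t 9.12 pos [0.5549 0.0824 0.0576] yaw 101.59 shift [ 0.03 -0.01  0.01] turn 0.09 F [-17.9  -5.1  16.4] w 0.0116
tcp in jig mm 23.349075740521698 -55.40863863504931
```

{"op": "carry_out", "data": {"targets": [0.22,0,-0.05,0,0.22,0,-0.05,0]}}

```text
t: 9.38
eef_pos: [0.5548, 0.0823, 0.058]
ee_rot: [-0.101, 0.995, -0.0, -0.001]
contact_force: [-7.4, -2.8, 2.8]
grip_width: 0.0116
finger_force: 25.0
```

{"op": "carry_out", "data": {"targets": [0,0,0,0,0,0,0,0,0,0,0,0,0,0,0,0], "hand": 0.6}}

```text
t: 9.88
eef_pos: [0.556, 0.0825, 0.0583]
ee_rot: [-0.101, 0.995, -0.0, 0.0]
contact_force: [0.2, 0.6, -0.6]
grip_width: 0.0368
finger_force: 0.0
```

{"op": "carry_out", "data": {"targets": [0,0,-1,0,0,0,-4,0,0,0,-9,0,2,0,-12,0,2,0,-12,0,2,0,-12,0]}}

```text
t: 10.62
eef_pos: [0.5362, 0.0785, 0.1778]
ee_rot: [-0.101, 0.995, 0.0, -0.0]
contact_force: [0.0, -0.1, -0.5]
grip_width: 0.0373
finger_force: 0.0
```

```bash
python3 - <<'E'
from h import *
s=snap('wrist','w4');snap('top','top4')
goj(-45,0,.06)
f=s['frame'][:,:,::-1]
cv2.imwrite('pics/w4b.png',cv2.resize(f,(800,600),interpolation=cv2.INTER_CUBIC))
E
```

```text
t 10.72 pos [0.5361 0.0785 0.1771] yaw 101.58 shift [ 4.88  5.55 11.72] turn 0.08 F [0.5 0.2 0.1] w 0.0373
tcp in jig mm 4.098964972999565 -55.46147168104643
```

View pics/w4b.png

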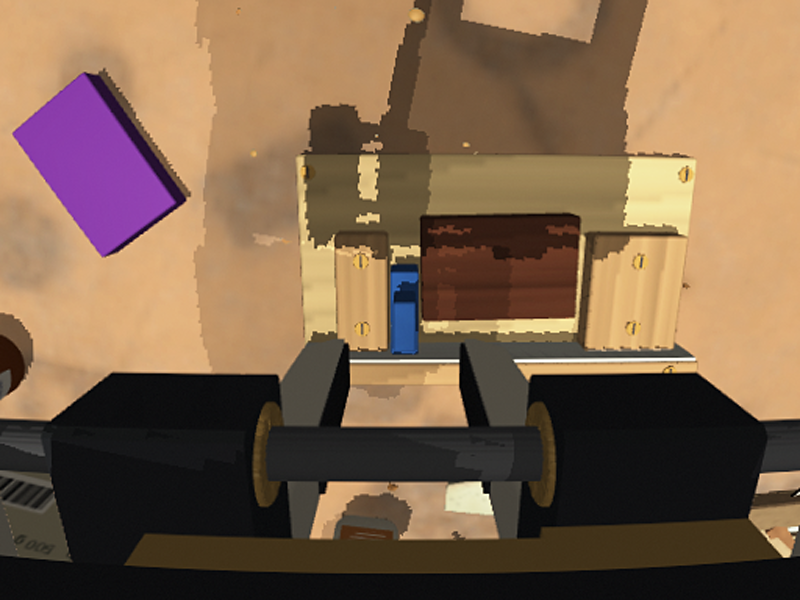

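Spacer stands upright in the gap (390–418, 265–353), end at the fence. Next I push the plate with two spread fingers.

{"op": "carry_out", "data": {"targets": [4,3,0,0,6,5.4,3,0,6,5.4,8,0,6,5.4,12,0,6,5.4,12.5,0,6,5.4,12.5,0], "hand": 0.5}}

```text
t: 11.48
eef_pos: [0.467, 0.1193, 0.0536]
ee_rot: [-0.101, 0.995, -0.0, -0.0]
contact_force: [0.2, 0.3, -0.2]
grip_width: 0.0468
finger_force: 0.0
```

```bash
python3 - <<'E'
from h import *
goj(-46,-1,.038)
E
```

```text
t 11.47 pos [0.467  0.1193 0.0536] yaw 101.58 shift [-0.95  0.06  1.56] turn 0.08 F [ 0.2  0.3 -0.2] w 0.0468
tcp in jig mm -55.48519260002359 -1.6334614165140708
```

{"op": "carry_out", "data": {"targets": [0,0.05,1,0,0,0.05,1.5,0,-0.5,0.05,1.5,0,-1,0.05,1.5,0,-1.2,0.05,1.5,0,-1.5,0.05,1.5,0,-1.8,0.05,1.5,0,-2.1,0.05,1.5,0,-2.4,0.05,1.5,0]}}

```text
t: 12.6
eef_pos: [0.4901, 0.1246, 0.0382]
ee_rot: [-0.101, 0.995, -0.0, -0.0]
contact_force: [-1.0, -0.4, 0.2]
grip_width: 0.0467
finger_force: 0.6
```

```bash
python3 - <<'E'
from h import *
goj(-18.5,-1,.038)
E
```

```text
t 12.6 pos [0.4901 0.1246 0.0382] yaw 101.58 shift [-1.33  0.01  0.02] turn 0.08 F [-1.  -0.4  0.2] w 0.0467
tcp in jig mm -31.762605283572228 -1.0697508425068079
```

{"op": "carry_out", "data": {"targets": [-0.2,0,0,0,-0.4,0,0,0,-0.6,0,0,0,-0.8,0,0,0,-1,0,0,0,-1.1,0,0,0,-1.2,0,0,0,-1.2,0,0,0]}}

```text
t: 13.6
eef_pos: [0.5018, 0.127, 0.0382]
ee_rot: [-0.101, 0.995, -0.0, -0.0]
contact_force: [-1.5, -0.3, -0.1]
grip_width: 0.0468
finger_force: 0.5
```

```bash
python3 - <<'E'
from h import *
goj(-18.5,-1,.038)
E
```

```text
t 13.6 pos [0.5018 0.127  0.0382] yaw 101.59 shift [-0.13  0.01  0.02] turn 0.09 F [-1.5 -0.3 -0.1] w 0.0468
tcp in jig mm -19.833447604422666 -1.0527107842095211
```

{"op": "carry_out", "data": {"targets": [-0.1,0,0,0,-0.2,0,0,0,-0.3,0,0,0,-0.4,0,0,0,-0.4,0,0,0]}}

```text
t: 14.22
eef_pos: [0.502, 0.1271, 0.0378]
ee_rot: [-0.101, 0.995, -0.0, -0.004]
contact_force: [-18.1, -5.5, 15.4]
grip_width: 0.0463
finger_force: 9.7
```

```bash
python3 - <<'E'
from h import *
goj(-18.5,-1,.038)
E
```

```text
t 14.22 pos [0.502  0.1271 0.0378] yaw 101.59 shift [-0.11  0.   -0.02] turn 0.09 F [-18.1  -5.5  15.4] w 0.0463
tcp in jig mm -19.552075826467497 -1.0036666425753673
```

```bash
python3 - <<'E'
from h import *
s=snap('wrist','w5');t=snap('top','top5')
f=s['frame'][:,:,::-1]
A=cv2.resize(t['frame'][160:280,120:270,::-1],(400,320),interpolation=cv2.INTER_CUBIC)
B=cv2.resize(f,(560,420),interpolation=cv2.INTER_CUBIC)
sd=snap('side','side5');D=cv2.resize(sd['frame'][150:230,170:300,::-1],None,fx=3,fy=3,interpolation=cv2.INTER_CUBIC)
o=np.zeros((600,800,3),np.uint8);o[:320,:400]=A;o[:240,405:405+390]=D
C=cv2.resize(f[120:250,150:420],(578,278),interpolation=cv2.INTER_CUBIC);o[322:600,:578]=C
cv2.imwrite('pics/w5b.png',o)
E
```

```text
(no output)
```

View pics/w5b.png

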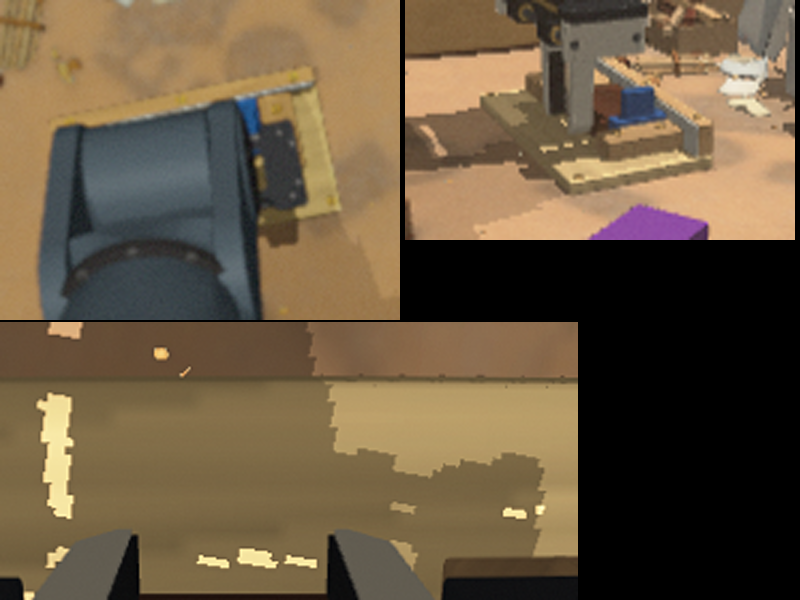

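The side crop shows the spacer upright and the plate up to the fence; the wrist crop shows the plate's front edge level between the fingers (y≈597). I'll press a bit firmer and check that nothing moves.

{"op": "carry_out", "data": {"targets": [-0.1,0,0,0,-0.15,0,-0.05,0,-0.15,0,-0.05,0,-0.15,0,-0.05,0,-0.15,0,-0.05,0,-0.15,0,-0.05,0]}}

```text
t: 15.12
eef_pos: [0.5021, 0.1272, 0.0378]
ee_rot: [-0.101, 0.995, -0.001, -0.006]
contact_force: [-22.9, -6.7, 15.4]
grip_width: 0.0464
finger_force: 12.1
```

```bash
python3 - <<'E'
from h import *
goj(-18.5,-1,.038);print(manip.state()['wrist_torque'])
s=snap('wrist','w6');f=s['frame'][:,:,::-1]
# plate front edge rows between the fingers
g=cv2.cvtColor(f,cv2.COLOR_BGR2GRAY).astype(int)
for u in (220,230,240,256,270,285,295): c=g[225:275,u];k=np.argmin(np.diff(c)[:]);print(u,225+k,c[k-1:k+3])
p=JP
for x in (-11,-12,-13,-15): print(x,w2px(s,[[p[0]+np.cos(p[2])*x*1e-3,p[1]+np.sin(p[2])*x*1e-3,.03]]).round(1))
E
```

```text
t 15.12 pos [0.5021 0.1272 0.0378] yaw 101.6 shift [-0.1  -0.   -0.02] turn 0.1 F [-22.9  -6.7  15.4] w 0.0464
tcp in jig mm -19.48190056848613 -0.9707474231803273
[-1.07176205  3.93430715 -0.00987394]
220 246 [108 109  57  19]
230 246 [109 109  58  17]
240 246 [108 109  59  18]
256 234 [228 234 117 103]
270 233 [227 234 118 104]
285 246 [104 108  35  21]
295 234 [227 236 106 105]
-11 [[260.3 260.9]]
-12 [[260.3 259.1]]
-13 [[260.3 257.2]]
-15 [[260.4 253.5]]
```

```bash
python3 - <<'E'
from h import *
s=load('w6');p=JP
for x in (-9,-11,-13,-15): print(x,w2px(s,[[p[0]+np.cos(p[2])*x*1e-3,p[1]+np.sin(p[2])*x*1e-3,.012]]).round(1))
print(load('w6')['frame'][244:275:2,240].tolist())
E
```

```text
-9 [[260.1 249.3]]
-11 [[260.1 245.9]]
-13 [[260.2 242.6]]
-15 [[260.2 239.2]]
[[125, 105, 70], [127, 107, 71], [28, 14, 10], [33, 19, 13], [33, 19, 13], [34, 20, 14], [35, 22, 14], [34, 19, 14], [34, 19, 13], [40, 23, 16], [43, 26, 18], [44, 26, 18], [42, 25, 18], [105, 59, 39], [92, 52, 37], [32, 33, 35]]
```

Front edge at row 246.5 puts the plate front at jig x ≈ −11 mm, exactly flush. It's level and rigid under about 24 N, so I'm handing in.

```bash
python3 -c "
from workcell import manip
print(manip.sign_off())"
```

```text
the job is handed in; nothing more can be done
None
```

The job is handed in at about 15 s: the spacer stands upright in the wide gap against the fence and is released, the plate is held flush against the fence at about 24 N, and the arm kept clear of the bottles.

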